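# Turn a mortar test prism over the step of the turnover stand and switch on the lamp

### The arm

A 6-joint arm with a two-finger parallel gripper is mounted at the origin on a cart in front of the work surface, level with it; the furniture and walls round the work are solid. World frame = base frame: x ahead of the robot, y to its left, z up, the work surface at z = 0. Lengths are in m, angles in rad, forces in N, time in s.
With the tool pointing down it reaches from about 0.225 to 0.875 m from the base axis. Payload 3.4 kg.
Tool frame: the origin (TCP) lies midway between the tips of the shut fingers; the grasp point (between the pads) lies 19 mm behind it; z points along the fingers, y is the direction in which the jaws open and shut (so a half turn about z gives the same grasp; the last joint's range is limited). The gripper opens to 85 mm and grips with 20 to 120 N. Pads are 22 mm wide; open, the fingers measure 114 mm over their backs; the gripper's body (76 mm by 85 mm) begins 54 mm behind the grasp point. The pads swing forward as they close: fully open they stand 13 mm farther back than shut.
Start: joints at [-1.447, 0.276, 1.505, -0, 1.361, -0.121], TCP at [0.139, -0.558, 0.231] pointing down, gripper open.
Joint ranges: [-2.89, 2.89], [-0.75, 2.08], [0.22, 2.7], [-1.18, 4.32], [0.11, 2.71], [-2.7, 2.7]. Speed limits (rad/s): [2.57, 2.57, 3.14, 3.14, 3.14, 3.14].

### API

Orientations are given as a 3x3 rotation matrix whose columns are the frame's x, y, z axes.
In Python, from bench import sense, read_camera, get_calibration, sign_off gives the robot as it stands.
- The arm moves only by the tool drive_tool, never from a script. Its argument "plan" is a list of rows, each a list of 3 entries, a list of its own where there are three numbers: the turn, a rotation vector about the world's x, y, z in degrees, then the shift along the world's x, y, z in m, then the finger opening in m, from 0 to 0.0854. A call has 1 to 8 rows; each row shifts and turns the commanded pose from where the row before left it; what a row does not reach is not made up. A row lasts 1/12 s, in which the tool goes at most 41.7 mm and 7.16 degrees, less where a joint would pass 70% of its speed; a pose out of reach is approached as far as the arm can. A call is refused whole if a number of a shift passes 0.0417 or a number of a turn 7.16, either way. A call with a gripper value outside its range is refused whole. The fingers move at their own pace and stop on an object; "grip_force" is the grip in N (left out, the last holds). Time passes only in rows, so rows that do not move let the fingers close. It gives the time, the measured TCP pose, the force and the opening at its end, in the units of the state.
- sense(): the state, without advancing time (a new reading comes with each control period).
- read_camera(name): name is "side" or "top"; returns the picture (384x512x3 uint8, red, green, blue); there is no depth.
- get_calibration(name): a dict with "K" (3x3 intrinsics, pixels), "cam_to_world" (4x4, takes a point from camera to world coordinates). Camera axes: x right, y up, looking along -z (the intrinsics and any distortion apply to the point x, -y, -z); pixel columns grow to the right and rows downward; lengths in m; the calibration is good to about 2 mm. A picture is of the moment at which its call begins. get_calibration takes no time and is no camera call.
- sign_off(): hands the job in, once; it reports no verdict.
The state is a dict: "time": time; "joint_pos": joint angles; "joint_velocities": joint speeds; "joint_efforts": joint torques, N m; "ee_pos": TCP position; "orientation": TCP orientation; "ft_force": force on the tool from outside, world axes, zero at the start; "moment": the same for the moment, N m; "grip_width": finger opening in m.
Only numpy, scipy, OpenCV 4.12 (cv2) and the standard library are available. Lean on these libraries where they do the work, as an engineer would, in place of code of your own. Each camera call takes 0.05 s, during which the arm holds its last target.

### The job

Tumble the mortar prism forward over the stand's step, just once and without picking it up, so that its grooved face, now on top, ends up facing the far rail; then slide the prism under the lamp bar until that face is flush along the rail. After that, push the slide switch of the battery box fully away from the robot to switch the lamp on, and leave the other objects where they stand.

Things in the scene. Friction and masses are not known exactly. Their poses are not given: they have to be found in the camera images.
- stand: Fixed metal turnover stand. Origin on the bench under the middle of the step's edge; x across the step from ledge to low bed, roughly away from the robot; y along the edge; z up. Base plate 10 mm thick, x -125 to 110, y +-150 mm; its bare top beyond the edge is the bed. Ledge: top at 22 mm, x -125 to 0, y +-120 mm: a step of 12 mm. Far rail: x 92 to 108, y +-120, top at 40 mm
- step_edge (a point): Middle of the step's upper edge, at the ledge's top (22 mm above the stand's origin); axes as the stand's
- lamp_bar (a point): Centre of the lamp bar's underside: fixed bar across above the bed. In the stand's axes x 23 to 67 mm, y +-128, z 171 to 199 mm, on two posts with clamp blocks at x 45, y +-138 mm. Under it the bed is reached with the tool leaning back towards the robot by about 22 to 50 degrees
- prism: Loose grey mortar test prism 50 x 160 x 50 mm (x, y, z), 0.64 to 0.95 kg, friction on the stand 0.45 to 0.75. Origin at its centre, y along its length, +z out of the face with three scored cross grooves, which is on top at the start. It lies on the ledge with its length within 10 degrees of the step's edge, its front 10 to 35 mm (at its middle) short of the edge
- trowelled_face (a point): Centre of the prism's grooved face, 25 mm from its centre along its +z. How the prism behaves: pushed low it slides; when half its width overhangs the edge it tips and leans at about 25 to 30 degrees, its lower front edge on the bed; it must then be pushed on high at its rear, to roll beyond 45 degrees and fall onto its next face
- rail_face (a point): Middle of the near face of the far rail, at half the prism's height above the bed; axes as the stand's
- battery_box: Fixed grey battery box 96 x 56 x 34 mm (x, y, z) on the bench to the right of the stand; origin at the centre of its underside; the switch slides along its x, which points roughly away from the robot
- ridge (a point): Top of the switch's ridge: 5 mm thick along the slide, 20 mm wide, standing up 7 mm from the flush black slide (whose top is level with the box's top, 34 mm); moves with the switch
- lamp_switch (a joint): Slide switch: 0 off (near end), 0.018 m fully on (far end). A sprung detent holds it at either end: about 5 N are needed to start it, easing off towards half way, beyond which it snaps on
- beaker: Bystander: glass beaker 57 x 62 x 66 mm, left of the stand, origin at the centre of its underside
- sample_bottle: Bystander: upright 60 x 60 x 121 mm bottle with screw cap left of the stand, beyond the beaker, origin at the centre of its underside
- tape: Bystander: flat roll of label tape 65 x 65 x 24 mm beyond the battery box, origin at the centre of its underside
Not all that is in view belongs to the job. Leave any purple or turquoise look-alike of the battery_box alone.

How it is judged:
On the way, in this order (a step that is already met when the one before it is completed fails the run):
1. the prism has been turned once over the step and its grooved face lies flush along the far rail (x of trowelled_face in the frame of rail_face above -0.003 m and angle between the z axis of prism and the x axis of stand, either way round below 0.05 rad and z of prism in the frame of stand below 0.038 m), for 0.2 s.
2. then the lamp switch has been slid on (value of joint lamp_switch above 0.0155 m), for 0.2 s.
At the end, for the whole second after the job is handed in: The prism rests on the low bed, turned once, its grooved face facing the far rail and flush along it (gap at its middle under 3 mm, within 0.05 rad of square), and the lamp switch stands fully on (at least 15.5 of 18 mm) (all of step 1 and linear speed of prism below 0.01 m/s and value of joint lamp_switch above 0.0155 m); the robot touches nothing.
It fails at once if the prism is picked up or rolled over on top of the ledge (its centre rises more than 8 mm above where it lay) (z of prism in the frame of stand above 0.055 m).
It fails at once if a bystander is shifted by more than 15 mm (distance of any of beaker, sample_bottle, tape from where it was at the start of the episode above 0.015 m).
It also fails if it takes over 53 s, if anything falls off the work surface, if the arm or the gripper's body presses on something with over 40 N, if the wrist force passes 120 N, or if a joint passes its speed limit or range.

## Working session

There is one attempt and no reset: what is moved stays moved. The work goes in short steps, Python scripts to look and compute and a tool call to move; the robot and the scene stay as the last step left them, time stands still between calls to the robot, and variables do not carry over. Pictures are saved under pics/ and viewed, and the job is handed in when it is done.

Besides the shell and the picture viewer there is one more tool, called after "Emit:" by a JSON object that holds its "method" and its "body". drive_tool: Moves the arm, as the interface text tells. Its arguments: {"type":"object","properties":{"plan":{"type":"array","items":{"type":"array"}},"grip_force":{"type":"number"}},"required":["plan"]}

```bash
ls; mkdir -p pics
python3 - <<'E'
from bench import *
import cv2
for n in("side","top"):
    im=read_camera(n); cv2.imwrite(f"pics/{n}0.png",im[:,:,::-1]); c=get_calibration(n); print(n,c)
s=sense(); print(s)
E
```

```text
pics
side {'K': array([[358.96549647,   0.        , 256.58906105],
       [  0.        , 358.96549647, 189.70746848],
       [  0.        ,   0.        ,   1.        ]]), 'cam_to_world': array([[-0.9616447 ,  0.11997687, -0.24666785,  0.19197603],
       [-0.274194  , -0.44523858,  0.85239677,  1.10028733],
       [-0.00755814,  0.88733768,  0.46105825,  0.81696006],
       [ 0.        ,  0.        ,  0.        ,  1.        ]])}
top {'K': array([[481.87990942,   0.        , 251.60601972],
       [  0.        , 481.87990942, 187.84106397],
       [  0.        ,   0.        ,   1.        ]]), 'cam_to_world': array([[ 0.24782858,  0.89326528, -0.37504418, -0.02388838],
       [-0.96879788,  0.22713929, -0.09918876, -0.36436747],
       [-0.00341461,  0.38792382,  0.92168512,  1.59305876],
       [ 0.        ,  0.        ,  0.        ,  1.        ]])}
{'time': 0.1, 'joint_pos': array([-1.44699684e+00,  2.76531154e-01,  1.50602084e+00, -7.02192771e-06,
        1.36072602e+00, -1.20988361e-01]), 'joint_velocities': array([ 0.00193118, -0.00158666, -0.00375076,  0.00144077, -0.00034193,
        0.00191814]), 'joint_efforts': array([ 1.62896613e-03, -4.17698228e+01, -2.46405262e+01, -2.06685659e-04,
        5.84549867e-03,  6.46421199e-06]), 'ee_pos': array([ 0.13928974, -0.55737171,  0.23052087]), 'orientation': array([[ 9.70188427e-01,  2.42351749e-01, -2.14929554e-04],
       [ 2.42351765e-01, -9.70187007e-01,  1.67161654e-03],
       [ 1.96597333e-04, -1.67387158e-03, -9.99998580e-01]]), 'ft_force': array([-0.0997526 ,  0.43649328,  0.30035745]), 'moment': array([-0.00579323,  0.00727163, -0.03575498]), 'grip_width': 0.08518097424987896}
```

View pics/side0.png

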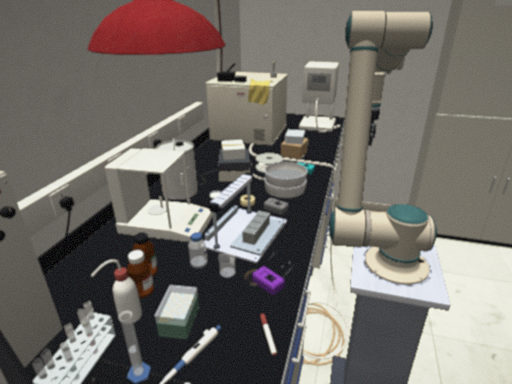

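View pics/top0.png

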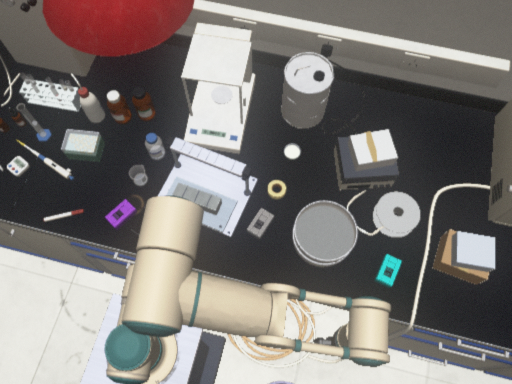

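The grey battery box is at top (261,222). The look-alikes are purple (120,213) and turquoise (388,270). Grey fits, since it is right of the stand with the tape beyond it at (277,189). Enlarging to confirm.

Run:
```python
import cv2
t=cv2.imread("pics/top0.png"); s=cv2.imread("pics/side0.png")
cv2.imwrite("pics/top0c.png",cv2.resize(t[130:250,130:295],None,fx=4.8,fy=4.8,interpolation=cv2.INTER_CUBIC))
cv2.imwrite("pics/side0c.png",cv2.resize(s[165:285,180:320],None,fx=5,fy=5,interpolation=cv2.INTER_CUBIC))
```

```text
(no output)
```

View pics/top0c.png

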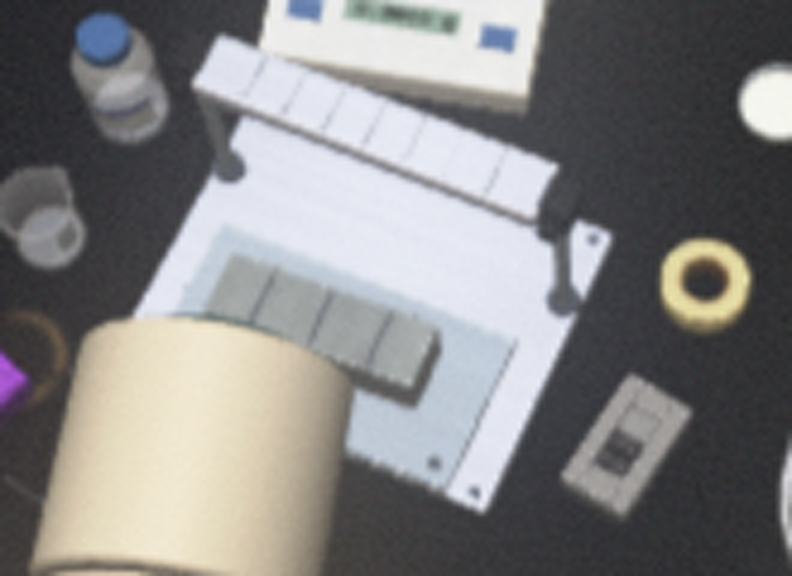

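View pics/side0c.png

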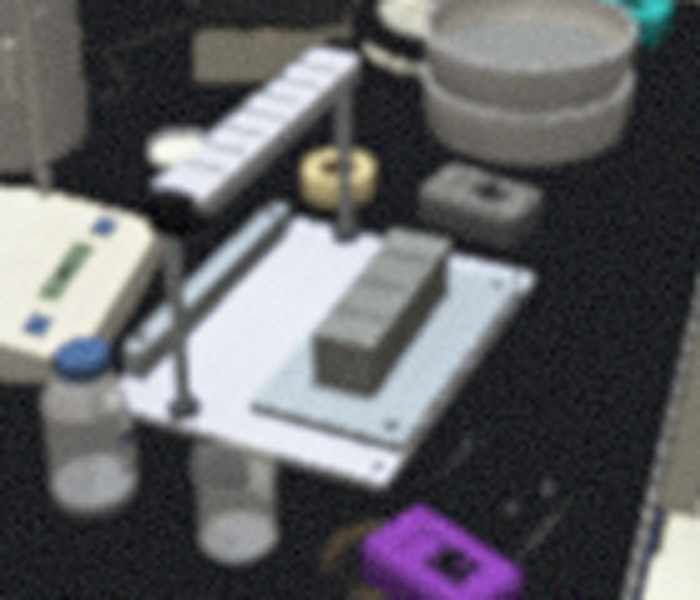

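Confirmed: the grey box at crop (627,447) has the black switch. The prism lies on the blue ledge with its three grooves on top, and the stand, lamp bar and rail are clear. Now fitting poses.

```bash
cat > h.py <<'E'
import numpy as np,cv2
from bench import *
from scipy.optimize import least_squares
from scipy.spatial.transform import Rotation as Ro
C={n:get_calibration(n) for n in("side","top")}
def proj(n,P):
    P=np.atleast_2d(np.asarray(P,float)); T=np.linalg.inv(C[n]["cam_to_world"])
    c=P@T[:3,:3].T+T[:3,3]; c=c*[1,-1,-1]; p=c@C[n]["K"].T
    return p[:,:2]/p[:,2:]
def W(pose,P):
    x,y,a=pose; P=np.atleast_2d(np.asarray(P,float)); c,s=np.cos(a),np.sin(a)
    return np.c_[x+c*P[:,0]-s*P[:,1], y+s*P[:,0]+c*P[:,1], P[:,2]]
def fit(obs,x0):
    f=lambda p:np.concatenate([(proj(n,W(p,P))[0]-q) for n,P,q in obs])
    r=least_squares(f,x0,loss="soft_l1"); return r.x, f(r.x).reshape(-1,2)
T=lambda u,v:np.array([130+u/4.8,130+v/4.8])-.4
S=lambda u,v:np.array([180+u/5,165+v/5])-.4
def over(n,im,segs,box,sc,out):
    x0,y0,x1,y1=box; c=cv2.resize(im[y0:y1,x0:x1],None,fx=sc,fy=sc,interpolation=cv2.INTER_CUBIC)
    for A,col in segs:
        q=proj(n,A); q=((q-[x0,y0]+.5)*sc).astype(int); cv2.polylines(c,[q.reshape(-1,1,2)],False,col,1,cv2.LINE_AA)
    cv2.imwrite(out,c)
def boxsegs(pose,x,y,z,col):
    r=[(x[i],y[j]) for i,j in((0,0),(1,0),(1,1),(0,1),(0,0))]
    return [(W(pose,[(a,b,zz) for a,b in r]),col) for zz in z]
def standsegs(p):
    return (boxsegs(p,(-.125,.110),(-.15,.15),(.01,),(0,0,255))+boxsegs(p,(-.125,0),(-.12,.12),(.022,),(0,160,0))
     +boxsegs(p,(.092,.108),(-.12,.12),(.04,),(255,0,0))+boxsegs(p,(.023,.067),(-.128,.128),(.171,.199),(255,0,255)))
E
python3 - <<'E'
from h import *
a="top";b="side"
so=[(a,(-.125,-.15,.01),T(487,513)),(a,(.11,-.15,.01),T(611,233)),(a,(0,-.12,.022),T(517,340)),(a,(-.125,-.12,.022),T(447,490)),(a,(0,.12,.022),T(222,228)),(a,(.067,.128,.199),T(218,37)),(a,(.023,.128,.199),T(195,85)),
(b,(-.125,.15,.01),S(380,487)),(b,(-.125,-.15,.01),S(535,272)),(b,(0,.12,.022),S(253,405)),(b,(-.125,.12,.022),S(400,440))]
p,r=fit(so,[.5,-.2,-.3]);print("stand",p,np.degrees(p[2]));print(r.round(1).tolist())
h=.025;l=.08
po=[(a,(h,l,.072),T(232,255)),(a,(h,-l,.072),T(440,330)),(a,(-h,-l,.072),T(412,388)),
(b,(h,l,.072),S(315,340)),(b,(-h,l,.072),S(375,353)),(b,(h,-l,.072),S(395,230)),(b,(-h,-l,.072),S(452,240)),(b,(h,l,.022),S(315,382)),(b,(-h,l,.022),S(370,397))]
q,r=fit(po,[.45,-.2,-.3]);print("prism",q,np.degrees(q[2]));print(r.round(1).tolist())
bo=[(a,(.048,.028,.034),T(632,373)),(a,(.048,-.028,.034),T(692,410)),(a,(-.048,-.028,.034),T(627,505)),(a,(-.048,.028,.034),T(562,472)),
(b,(.048,.028,.034),S(430,170)),(b,(-.048,.028,.034),S(512,210)),(b,(-.048,-.028,.034),S(543,185))]
g,r=fit(bo,[.45,-.4,-.3]);print("box",g,np.degrees(g[2]));print(r.round(1).tolist())
np.save("pose.npy",[p,q,g])
seg=standsegs(p)+boxsegs(q,(-h,h),(-l,l),(.022,.072),(0,255,255))+boxsegs(g,(-.048,.048),(-.028,.028),(0,.034,),(0,255,0))
over("top",cv2.imread("pics/top0.png"),seg,(130,130,295,250),4.8,"pics/ot.png")
over("side",cv2.imread("pics/side0.png"),seg,(180,165,320,285),5,"pics/os.png")
E
```

```text
stand [ 0.57477779 -0.04004596 -0.15235349] -8.72921223945596
[[-0.3, -0.2], [0.5, 0.3], [-0.0, 0.0], [-0.2, 0.3], [0.0, -1.1], [-0.2, -1.3], [-1.5, -0.4], [1.5, -2.0], [0.1, -0.2], [-0.3, -1.5], [0.9, -0.1]]
prism [ 0.51827251 -0.02591833 -0.11753381] -6.734191279004878
[[-0.1, -0.4], [-0.5, -0.6], [-0.4, 0.3], [-0.4, -2.2], [0.0, -1.9], [0.1, -0.7], [0.2, -0.3], [-0.1, 0.5], [1.2, 0.5]]
box [ 0.49688689 -0.25835842 -0.3251694 ] -18.63083402877963
[[0.3, -0.8], [1.5, -0.2], [0.0, 2.6], [-0.4, 0.8], [-2.3, 2.7], [-0.2, 0.8], [0.1, 0.5]]
```

View pics/ot.png

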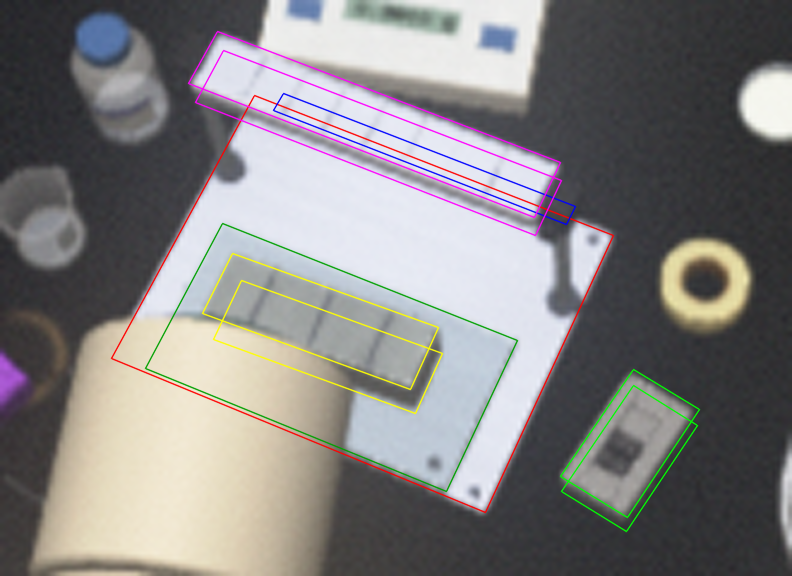

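View pics/os.png

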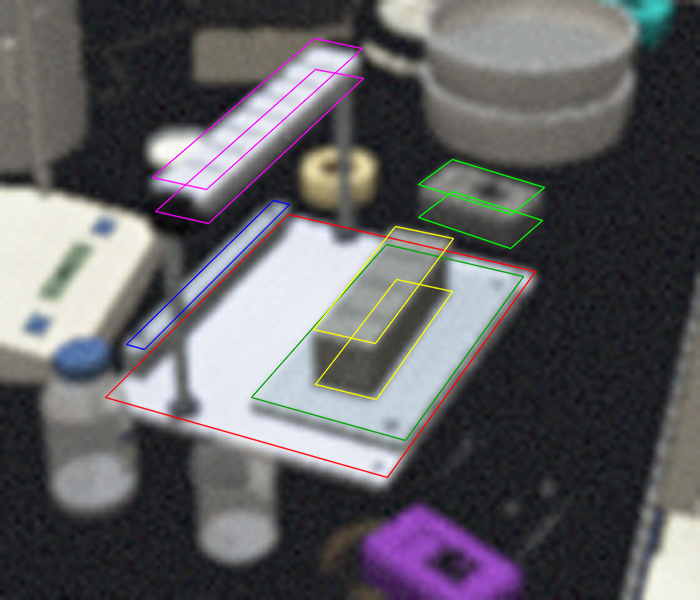

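```bash
cat >> h.py <<'E'
def goal(pose,L):  # tool down, x along frame x, leaned back by L deg
    a=pose[2]; b=np.array([[np.cos(a),np.sin(a),0],[np.sin(a),-np.cos(a),0],[0,0,-1.]])
    ax=np.array([-np.sin(a),np.cos(a),0]); return Ro.from_rotvec(-np.radians(L)*ax).as_matrix()@b
def togo(pose,P,L):
    s=sense(); d=W(pose,P)[0]-s["ee_pos"]
    r=Ro.from_matrix(goal(pose,L)@s["orientation"].T).as_rotvec(degrees=True)
    print("shift",d.round(4),"turn",r.round(2),"F",s["ft_force"].round(1),"t",s["time"])
def where(pose):
    s=sense(); d=s["ee_pos"]-[pose[0],pose[1],0]; c,q=np.cos(pose[2]),np.sin(pose[2])
    f=s["ft_force"]
    print("TCP in frame",np.round([c*d[0]+q*d[1],-q*d[0]+c*d[1],d[2]],4),"F frame",np.round([c*f[0]+q*f[1],-q*f[0]+c*f[1],f[2]],1),"t",round(s["time"],2))
E
python3 - <<'E'
from h import *
p,q,g=np.load("pose.npy"); togo(p,(-.117,.003,.13),38); print(goal(p,38).round(3))
E
```

```text
shift [ 0.3203  0.538  -0.1005] turn [  1.67 -38.2  -21.94] F [-0.1  0.4  0.3] t 0.1
[[ 0.779 -0.152  0.609]
 [-0.12  -0.988 -0.093]
 [ 0.616 -0.    -0.788]]
```

Emit:
{"method": "drive_tool", "body": {"plan": [[[0.07, -1.59, -0.91], [0.0133, 0.0224, 0], 0.0854], [[0.07, -1.59, -0.91], [0.0133, 0.0224, 0], 0.0854], [[0.07, -1.59, -0.91], [0.0133, 0.0224, 0], 0.0854], [[0.07, -1.59, -0.91], [0.0133, 0.0224, 0], 0.0854], [[0.07, -1.59, -0.91], [0.0133, 0.0224, 0], 0.0854], [[0.07, -1.59, -0.91], [0.0133, 0.0224, 0], 0.0854], [[0.07, -1.59, -0.91], [0.0133, 0.0224, 0], 0.0854], [[0.07, -1.59, -0.91], [0.0133, 0.0224, 0], 0.0854]]}}

```text
time: 0.77
ee_pos: [0.2462, -0.3773, 0.231]
orientation: [[0.969, 0.113, 0.221], [0.116, -0.993, -0.004], [0.219, 0.029, -0.975]]
ft_force: [-0.6, 0.3, 0.2]
grip_width: 0.0855
```

Emit:
{"method": "drive_tool", "body": {"plan": [[[0.07, -1.59, -0.91], [0.0133, 0.0224, 0], 0.0854], [[0.07, -1.59, -0.91], [0.0133, 0.0224, 0], 0.0854], [[0.07, -1.59, -0.91], [0.0133, 0.0224, 0], 0.0854], [[0.07, -1.59, -0.91], [0.0133, 0.0224, 0], 0.0854], [[0.07, -1.59, -0.91], [0.0133, 0.0224, 0], 0.0854], [[0.07, -1.59, -0.91], [0.0133, 0.0224, 0], 0.0854], [[0.07, -1.59, -0.91], [0.0133, 0.0224, 0], 0.0854], [[0.07, -1.59, -0.91], [0.0133, 0.0224, 0], 0.0854]]}}

```text
time: 1.43
ee_pos: [0.3523, -0.1982, 0.2311]
orientation: [[0.903, -0.022, 0.428], [-0.007, -0.999, -0.037], [0.429, 0.03, -0.903]]
ft_force: [0.8, -0.7, 0.4]
grip_width: 0.0853
```

Emit:
{"method": "drive_tool", "body": {"plan": [[[0.07, -1.59, -0.91], [0.0133, 0.0224, 0], 0.0854], [[0.07, -1.59, -0.91], [0.0133, 0.0224, 0], 0.0854], [[0.07, -1.59, -0.91], [0.0133, 0.0224, -0.01], 0.0854], [[0.07, -1.59, -0.91], [0.0133, 0.0224, -0.02], 0.0854], [[0.07, -1.59, -0.91], [0.0133, 0.0224, -0.02], 0.0854], [[0.07, -1.59, -0.91], [0.0133, 0.0224, -0.02], 0.0854], [[0.07, -1.59, -0.91], [0.0133, 0.0224, -0.02], 0.0854], [[0.07, -1.59, -0.91], [0.0133, 0.0224, -0.01], 0.0854]]}}

```text
time: 2.1
ee_pos: [0.4565, -0.0181, 0.1288]
orientation: [[0.782, -0.151, 0.605], [-0.12, -0.988, -0.092], [0.612, -0.001, -0.791]]
ft_force: [28.7, -39.4, 22.3]
grip_width: 0.0851
```

Run:
```python
from h import *
p,q,g=np.load("pose.npy"); 
for n in("side","top"): cv2.imwrite(f"pics/{n}1.png",cv2.resize(read_camera(n)[120:290,120:330][:,:,::-1],None,fx=3.5,fy=3.5,interpolation=cv2.INTER_CUBIC))
togo(p,(-.117,.003,.024),38);where(p); print(sense()["joint_pos"])
```

```text
shift [ 0.0047 -0.0057 -0.1024] turn [-0.19 -0.72 -0.67] F [-0.1 -0.5  0.2] t 2.2
TCP in frame [-0.1225  0.008   0.1264] F frame [-0.  -0.5  0.2] t 2.2
[-0.2256001  -0.02469665  2.41825102  0.48615402  0.11256609  1.02040791]
```

View pics/side1.png

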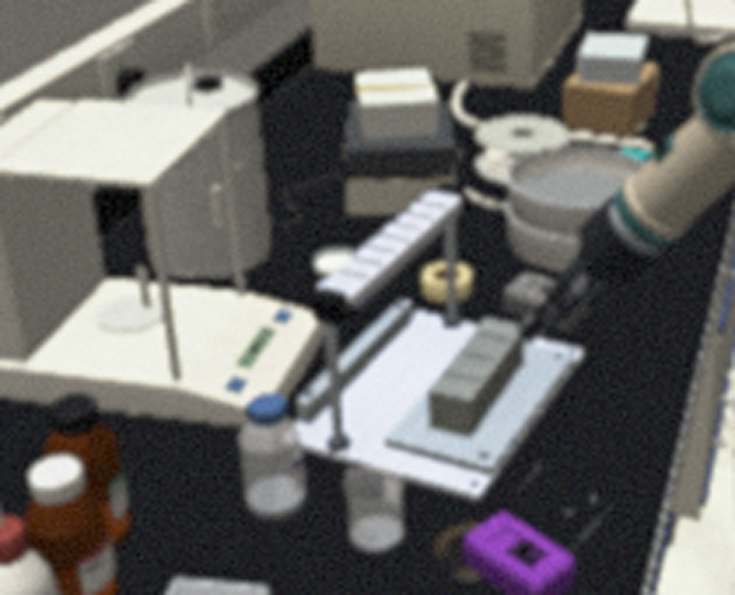

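View pics/top1.png

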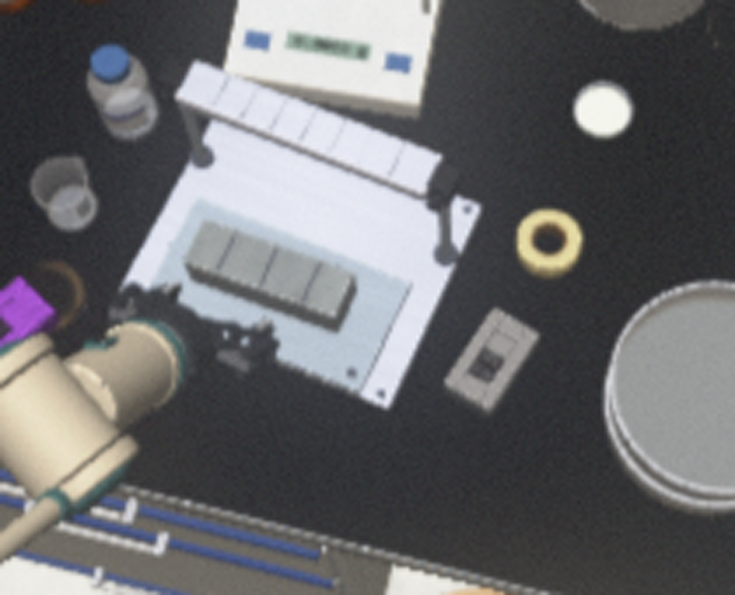

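Run:
```python
from h import *
p,q,g=np.load("pose.npy"); 
togo(p,(-.121,.003,.13),16)
```

```text
shift [ 0.0007 -0.0051  0.0036] turn [ 3.02 21.04 -0.65] F [-0.1 -0.5  0.2] t 2.2
```

Emit:
{"method": "drive_tool", "body": {"plan": [[[0.38, 2.63, -0.08], [0, -0.0006, 0], 0.0854], [[0.38, 2.63, -0.08], [0, -0.0006, 0], 0.0854], [[0.38, 2.63, -0.08], [0, -0.0006, 0], 0.0854], [[0.38, 2.63, -0.08], [0, -0.0006, 0], 0.0854], [[0.38, 2.63, -0.08], [0, -0.0006, 0], 0.0854], [[0.38, 2.63, -0.08], [0, -0.0006, 0], 0.0854], [[0.38, 2.63, -0.08], [0, -0.0006, 0], 0.0854], [[0.38, 2.63, -0.08], [0, -0.0006, 0], 0.0854]]}}

```text
time: 2.87
ee_pos: [0.4595, -0.0247, 0.1322]
orientation: [[0.942, -0.16, 0.295], [-0.152, -0.987, -0.051], [0.3, 0.003, -0.954]]
ft_force: [-0.4, 0.8, -0.3]
grip_width: 0.0856
```

Run:
```python
from h import *
p,q,g=np.load("pose.npy"); 
togo(p,(-.121,.003,.03),16); print(sense()["joint_pos"])
```

```text
shift [-0.0039  0.006  -0.1022] turn [0.42 1.4  0.48] F [-0.4  0.8 -0.3] t 2.8667
[-0.21585024  0.04746648  2.11774093  0.02133823  0.6721991   1.50061846]
```

Emit:
{"method": "drive_tool", "body": {"plan": [[[0.2, 0.7, 0.24], [-0.002, 0.003, -0.017], 0.0854], [[0.2, 0.7, 0.24], [-0.002, 0.003, -0.017], 0.0854], [[0, 0, 0], [0, 0, -0.017], 0.0854], [[0, 0, 0], [0, 0, -0.017], 0.0854], [[0, 0, 0], [0, 0, -0.015], 0.0854], [[0, 0, 0], [0, 0, -0.012], 0.0854], [[0, 0, 0], [0, 0, -0.007], 0.0854], [[0, 0, 0], [0, 0, 0], 0.0854]]}}

```text
time: 3.53
ee_pos: [0.4543, -0.0182, 0.0283]
orientation: [[0.951, -0.152, 0.271], [-0.146, -0.988, -0.041], [0.274, -0.0, -0.962]]
ft_force: [-0.8, -0.6, -0.3]
grip_width: 0.0855
```

Run:
```python
from h import *
p,q,g=np.load("pose.npy"); 
for n in("side",): cv2.imwrite(f"pics/{n}2.png",cv2.resize(read_camera(n)[165:285,180:320][:,:,::-1],None,fx=5,fy=5,interpolation=cv2.INTER_CUBIC))
togo(p,(-.121,.003,.03),16);where(p)
```

```text
shift [ 0.0006 -0.0005  0.0008] turn [-0.02 -0.02 -0.  ] F [-0.3 -0.1 -0.1] t 3.5833
TCP in frame [-0.1217  0.0034  0.0292] F frame [-0.3 -0.1 -0.1] t 3.58
```

View pics/side2.png

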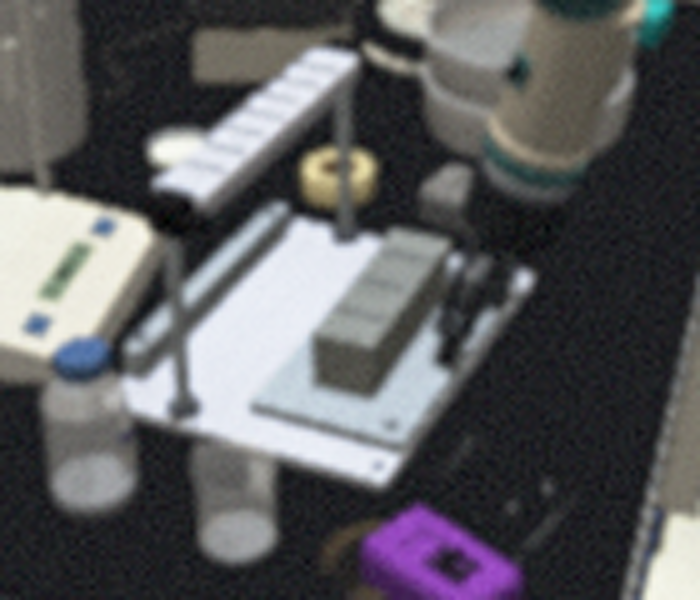

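The side view shows both fingertips behind the prism, at crop (450,355) and (500,290). Pushing low.

Emit:
{"method": "drive_tool", "body": {"plan": [[[0, 0, 0], [0.0059, -0.0009, 0], 0.0854], [[0, 0, 0], [0.0059, -0.0009, 0], 0.0854], [[0, 0, 0], [0.0059, -0.0009, 0], 0.0854], [[0, 0, 0], [0.0059, -0.0009, 0], 0.0854], [[0, 0, 0], [0.0059, -0.0009, 0], 0.0854], [[0, 0, 0], [0.0059, -0.0009, 0], 0.0854], [[0, 0, 0], [0.0049, -0.0008, 0], 0.0854], [[0, 0, 0], [0.0049, -0.0008, 0], 0.0854]]}}

```text
time: 4.25
ee_pos: [0.4979, -0.0239, 0.0284]
orientation: [[0.952, -0.15, 0.267], [-0.145, -0.989, -0.04], [0.27, -0.001, -0.963]]
ft_force: [-7.5, 1.1, 5.1]
grip_width: 0.0853
```

Emit:
{"method": "drive_tool", "body": {"plan": [[[0, 0, 0], [0.0039, -0.0006, 0], 0.0854], [[0, 0, 0], [0.0039, -0.0006, 0], 0.0854], [[0, 0, 0], [0.0039, -0.0006, 0], 0.0854], [[0, 0, 0], [0.0039, -0.0006, 0], 0.0854]]}}

```text
time: 4.58
ee_pos: [0.5134, -0.0263, 0.0284]
orientation: [[0.952, -0.15, 0.267], [-0.145, -0.989, -0.04], [0.27, -0.0, -0.963]]
ft_force: [-5.7, 1.7, 4.7]
grip_width: 0.0852
```

Run:
```python
from h import *
p,q,g=np.load("pose.npy"); 
n="side"; cv2.imwrite(f"pics/{n}3.png",cv2.resize(read_camera(n)[165:285,180:320][:,:,::-1],None,fx=5,fy=5,interpolation=cv2.INTER_CUBIC))
where(p);print(sense()["joint_pos"].round(2))
```

```text
TCP in frame [-0.0612  0.0041  0.0287] F frame [-2.7  0.3 -2. ] t 4.63
[-0.2   0.3   2.14  0.03  0.43  1.5 ]
```

View pics/side3.png

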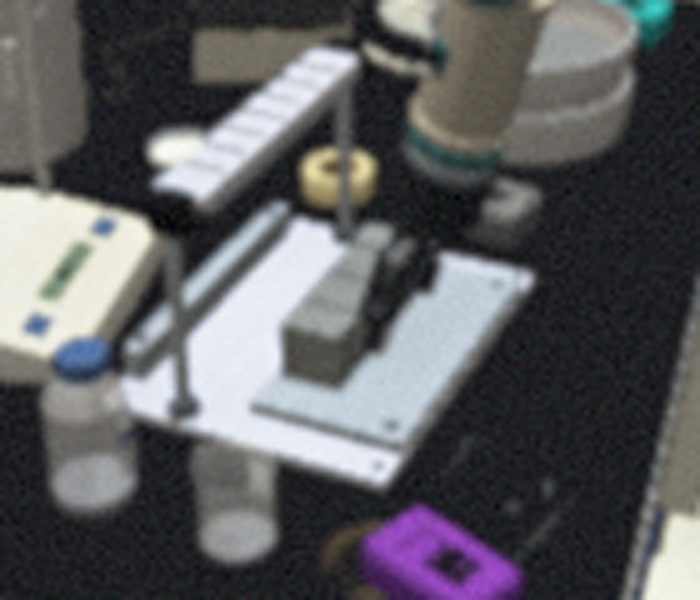

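Emit:
{"method": "drive_tool", "body": {"plan": [[[0, 0, 0], [0.0039, -0.0006, 0], 0.0854], [[0, 0, 0], [0.0039, -0.0006, 0], 0.0854], [[0, 0, 0], [0.0039, -0.0006, 0], 0.0854], [[0, 0, 0], [0.0039, -0.0006, 0], 0.0854], [[0, 0, 0], [0.0039, -0.0006, 0], 0.0854]]}}

```text
time: 5.05
ee_pos: [0.5349, -0.0299, 0.0288]
orientation: [[0.951, -0.151, 0.271], [-0.145, -0.989, -0.041], [0.274, -0.0, -0.962]]
ft_force: [-3.8, 1.1, 0.9]
grip_width: 0.0855
```

Run:
```python
from h import *
p,q,g=np.load("pose.npy"); 
n="side"; cv2.imwrite(f"pics/{n}4.png",cv2.resize(read_camera(n)[165:285,180:320][:,:,::-1],None,fx=5,fy=5,interpolation=cv2.INTER_CUBIC))
where(p);print(sense()["joint_pos"].round(2))
```

```text
TCP in frame [-0.0393  0.004   0.0293] F frame [-2.   0.7  1.7] t 5.1
[-0.19  0.32  2.1   0.03  0.45  1.5 ]
```

View pics/side4.png

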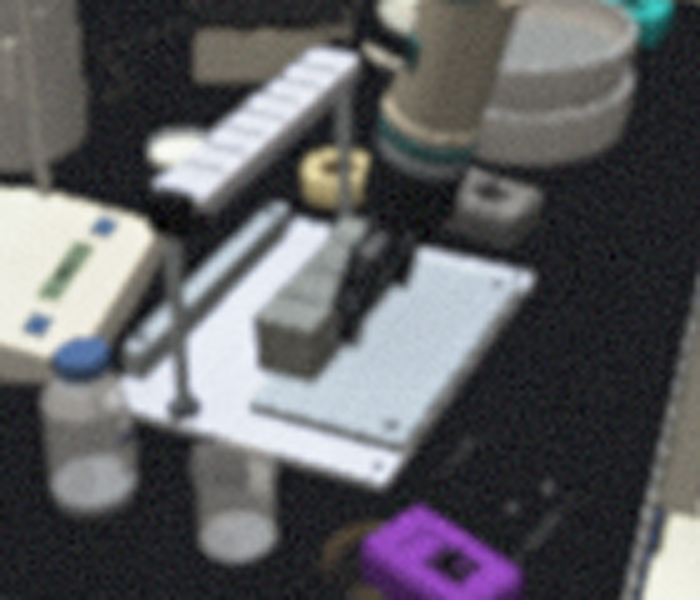

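Emit:
{"method": "drive_tool", "body": {"plan": [[[0, 0, 0], [0.0039, -0.0006, 0], 0.0854], [[0, 0, 0], [0.0039, -0.0006, 0], 0.0854], [[0, 0, 0], [0.0039, -0.0006, 0], 0.0854], [[0, 0, 0], [0, 0, 0], 0.0854]]}}

```text
time: 5.43
ee_pos: [0.5499, -0.0324, 0.0304]
orientation: [[0.949, -0.151, 0.277], [-0.145, -0.989, -0.042], [0.281, 0.0, -0.96]]
ft_force: [0.4, -0.4, -0.5]
grip_width: 0.0853
```

Run:
```python
from h import *
p,q,g=np.load("pose.npy"); 
n="side"; cv2.imwrite(f"pics/{n}5.png",cv2.resize(read_camera(n)[165:285,180:320][:,:,::-1],None,fx=5,fy=5,interpolation=cv2.INTER_CUBIC))
where(p);print(sense()["joint_pos"].round(2))
```

```text
TCP in frame [-0.026   0.0038  0.0303] F frame [0.2 0.4 0.1] t 5.48
[-0.19  0.33  2.07  0.03  0.45  1.51]
```

View pics/side5.png

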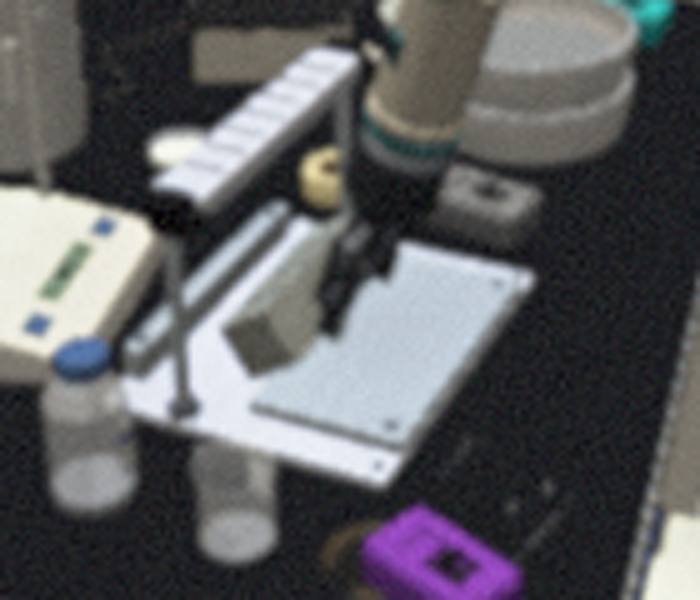

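Prism tipped and leaning: its end at crop (225,330)–(262,372) is rotated about 27°. Now I back off, raise and lean more.

Emit:
{"method": "drive_tool", "body": {"plan": [[[0, 0, 0], [-0.006, 0.0009, 0.002], 0.0854], [[-0.3, -2, 0], [-0.002, 0.0003, 0.006], 0.0854], [[-0.3, -2, 0], [0, 0, 0.006], 0.0854], [[-0.3, -2, 0], [0, 0, 0.006], 0.0854], [[-0.3, -2, 0], [0, 0, 0.005], 0.0854], [[-0.3, -2, 0], [0, 0, 0.0], 0.0854], [[0, 0, 0], [0, 0, 0], 0.0854]]}}

```text
time: 6.07
ee_pos: [0.5369, -0.0301, 0.054]
orientation: [[0.888, -0.151, 0.434], [-0.136, -0.989, -0.066], [0.439, -0.001, -0.898]]
ft_force: [-0.8, -0.0, 0.4]
grip_width: 0.0856
```

Run:
```python
from h import *
p,q,g=np.load("pose.npy"); 
n="side"; cv2.imwrite(f"pics/{n}6.png",cv2.resize(read_camera(n)[165:285,180:320][:,:,::-1],None,fx=5,fy=5,interpolation=cv2.INTER_CUBIC))
where(p);togo(p,(-.034,.004,.055),26);print(sense()["joint_pos"].round(2))
```

```text
TCP in frame [-0.0381  0.004   0.0542] F frame [-0.6  0.6 -0.9] t 6.12
shift [ 0.0041 -0.0006  0.0008] turn [-0.04  0.06 -0.05] F [-0.5  0.7 -0.9] t 6.1167
[-0.2   0.25  2.21  0.1   0.23  1.43]
```

View pics/side6.png

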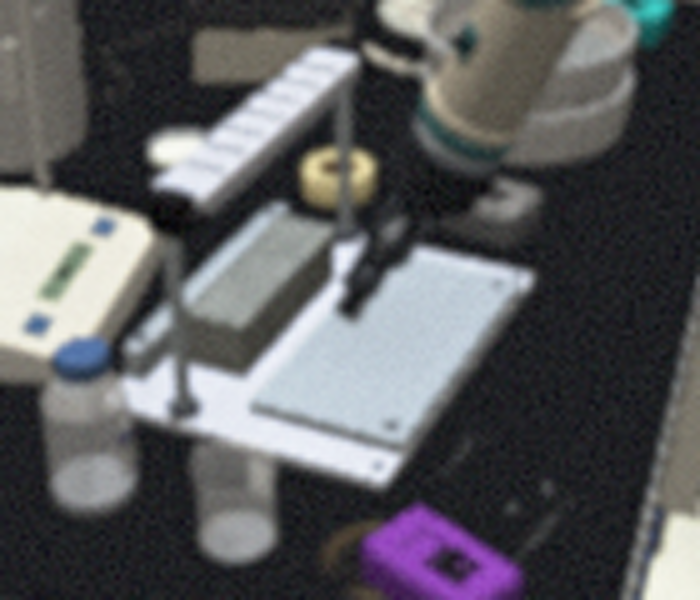

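The prism rolled over during the lift. The side view shows a smooth face on top at crop (265,270), and the prism lies on the bed parallel to the rail at (190,330)–(335,230). Checking from the top before pushing low.

Emit:
{"method": "drive_tool", "body": {"plan": [[[0, 0, 0], [0, 0, -0.006], 0.0854], [[0, 0, 0], [0, 0, -0.008], 0.0854], [[0, 0, 0], [0, 0, -0.008], 0.0854], [[0, 0, 0], [0, 0, -0.007], 0.0854], [[0, 0, 0], [0, 0, -0.002], 0.0854], [[0, 0, 0], [0.005, -0.0008, 0], 0.0854], [[0, 0, 0], [0.006, -0.0009, 0], 0.0854], [[0, 0, 0], [0.006, -0.0009, 0], 0.0854]]}}

```text
time: 6.78
ee_pos: [0.5574, -0.0335, 0.0238]
orientation: [[0.887, -0.151, 0.437], [-0.135, -0.989, -0.066], [0.442, -0.0, -0.897]]
ft_force: [0.4, 0.9, -0.0]
grip_width: 0.0854
```

Run:
```python
from h import *
p,q,g=np.load("pose.npy"); 
A=[cv2.resize(read_camera("side")[165:285,180:320][:,:,::-1],None,fx=2.8,fy=2.8,interpolation=cv2.INTER_CUBIC),cv2.resize(read_camera("top")[130:250,140:280][:,:,::-1],None,fx=2.8,fy=2.8,interpolation=cv2.INTER_CUBIC)]
cv2.imwrite("pics/b7.png",np.hstack(A))
where(p);print(sense()["joint_pos"].round(2))
```

```text
TCP in frame [-0.0169  0.0038  0.0244] F frame [ 0.5 -1.1  0.1] t 6.88
[-0.2   0.33  2.21  0.15  0.14  1.38]
```

View pics/b7.png

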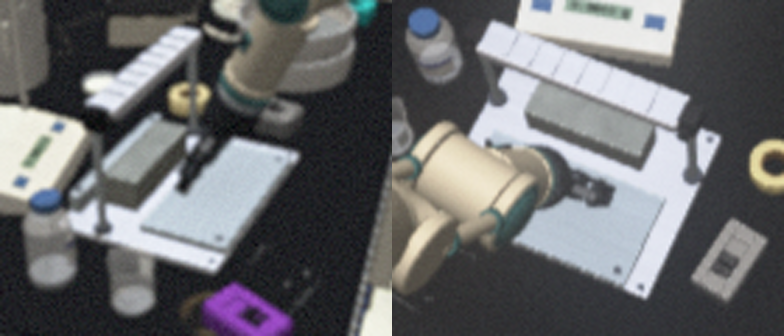

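Emit:
{"method": "drive_tool", "body": {"plan": [[[0, 0, 0], [0.0049, -0.0008, 0], 0.0854], [[0, 0, 0], [0.0049, -0.0008, 0], 0.0854], [[0, 0, 0], [0.0049, -0.0008, 0], 0.0854], [[0, 0, 0], [0.0049, -0.0008, 0], 0.0854], [[0, 0, 0], [0.0049, -0.0008, 0], 0.0854], [[0, 0, 0], [0.003, -0.0005, 0], 0.0854], [[0, 0, 0], [0, 0, 0], 0.0854]]}}

```text
time: 7.47
ee_pos: [0.5847, -0.0379, 0.0236]
orientation: [[0.887, -0.151, 0.436], [-0.135, -0.989, -0.066], [0.441, -0.0, -0.897]]
ft_force: [0.4, 0.1, 0.0]
grip_width: 0.0854
```

Run:
```python
from h import *
p,q,g=np.load("pose.npy"); 
A=[cv2.resize(read_camera("side")[165:285,180:320][:,:,::-1],None,fx=2.8,fy=2.8,interpolation=cv2.INTER_CUBIC),cv2.resize(read_camera("top")[130:250,140:280][:,:,::-1],None,fx=2.8,fy=2.8,interpolation=cv2.INTER_CUBIC)]
cv2.imwrite("pics/b8.png",np.hstack(A))
where(p);print(sense()["joint_pos"].round(2));togo(p,(.038,.004,.024),26)
```

```text
TCP in frame [0.0082 0.0037 0.0232] F frame [-0.5  0.4 -0.5] t 7.57
[-0.2   0.36  2.15  0.12  0.18  1.41]
shift [ 0.0295 -0.0042  0.0008] turn [-0.02  0.09 -0.07] F [-0.4  0.5 -0.5] t 7.5667
```

View pics/b8.png

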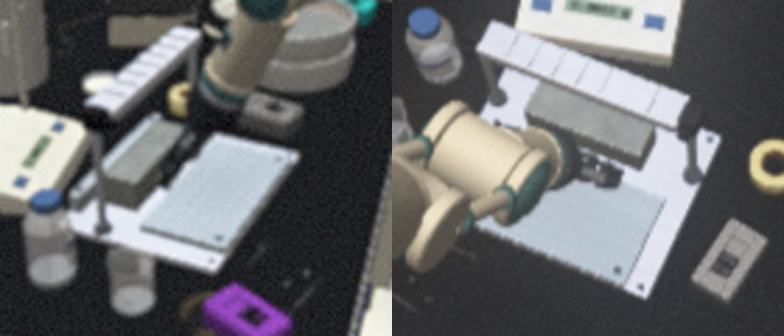

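Emit:
{"method": "drive_tool", "body": {"plan": [[[0, 0, 0], [0.004, -0.0006, 0], 0.0854], [[0, 0, 0], [0.004, -0.0006, 0], 0.0854], [[0, 0, 0], [0.004, -0.0006, 0], 0.0854], [[0, 0, 0], [0.003, -0.0005, 0], 0.0854], [[0, 0, 0], [0.003, -0.0005, 0], 0.0854]]}}

```text
time: 7.98
ee_pos: [0.5997, -0.04, 0.0225]
orientation: [[0.889, -0.15, 0.432], [-0.136, -0.989, -0.065], [0.436, -0.001, -0.9]]
ft_force: [-6.6, 1.3, 4.2]
grip_width: 0.0854
```

Run:
```python
from h import *
p,q,g=np.load("pose.npy"); 
A=[cv2.resize(read_camera("side")[165:285,180:320][:,:,::-1],None,fx=2.8,fy=2.8,interpolation=cv2.INTER_CUBIC),cv2.resize(read_camera("top")[130:250,140:280][:,:,::-1],None,fx=2.8,fy=2.8,interpolation=cv2.INTER_CUBIC)]
cv2.imwrite("pics/b9.png",np.hstack(A))
where(p);print(sense()["joint_pos"].round(2))
```

```text
TCP in frame [0.0254 0.0038 0.0226] F frame [-2.7 -0.1 -0.1] t 8.08
[-0.19  0.38  2.12  0.1   0.2   1.43]
```

View pics/b9.png

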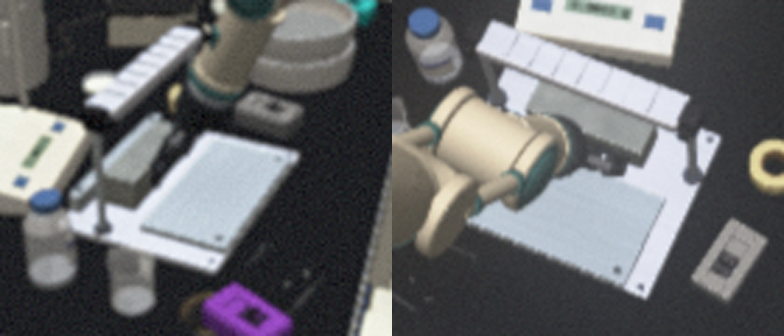

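Emit:
{"method": "drive_tool", "body": {"plan": [[[0, 0, 0], [0.003, -0.0005, 0], 0.0854], [[0, 0, 0], [0.003, -0.0005, 0], 0.0854], [[0, 0, 0], [0.002, -0.0003, 0], 0.0854], [[0, 0, 0], [0, 0, 0], 0.0854]]}}

```text
time: 8.42
ee_pos: [0.6091, -0.0416, 0.0228]
orientation: [[0.888, -0.15, 0.434], [-0.135, -0.989, -0.065], [0.439, -0.001, -0.899]]
ft_force: [-2.5, 0.9, -2.7]
grip_width: 0.0856
```

Emit:
{"method": "drive_tool", "body": {"plan": [[[0, 0, 0], [0.002, -0.0003, 0], 0.0854], [[0, 0, 0], [0.002, -0.0003, 0], 0.0854]]}}

```text
time: 8.58
ee_pos: [0.6128, -0.0422, 0.0228]
orientation: [[0.888, -0.15, 0.434], [-0.136, -0.989, -0.065], [0.439, -0.001, -0.899]]
ft_force: [-2.5, 0.8, -1.7]
grip_width: 0.0852
```

Run:
```python
from h import *
p,q,g=np.load("pose.npy"); 
A=[cv2.resize(read_camera("side")[165:285,180:320][:,:,::-1],None,fx=2.8,fy=2.8,interpolation=cv2.INTER_CUBIC),cv2.resize(read_camera("top")[130:250,140:280][:,:,::-1],None,fx=2.8,fy=2.8,interpolation=cv2.INTER_CUBIC)]
cv2.imwrite("pics/b10.png",np.hstack(A))
where(p);print(sense()["joint_pos"].round(2))
```

```text
TCP in frame [0.039  0.0036 0.0233] F frame [-1.8 -0.1 -0.9] t 8.68
[-0.19  0.39  2.09  0.09  0.21  1.44]
```

View pics/b10.png

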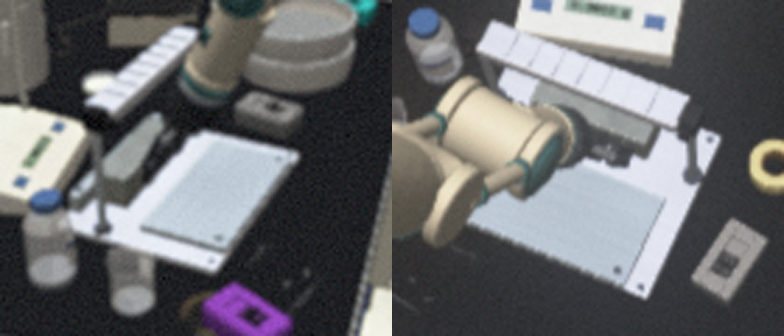

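Run:
```python
from h import *
p,q,g=np.load("pose.npy"); im=np.ascontiguousarray(read_camera("side")[:,:,::-1])
h=.025
seg=standsegs(p)+boxsegs(p,(.042,.092),(-.076,.084),(.01,.06),(0,255,255))
over("side",im,[],(180,180,270,270),7,"pics/a.png");over("side",im,seg,(180,180,270,270),7,"pics/b.png")
cv2.imwrite("pics/s11.png",cv2.resize(np.hstack([cv2.imread("pics/a.png"),cv2.imread("pics/b.png")]),(800,400)))
where(p)
```

```text
TCP in frame [0.0389 0.0035 0.0232] F frame [-3.4  1.  -1.9] t 8.73
```

View pics/s11.png

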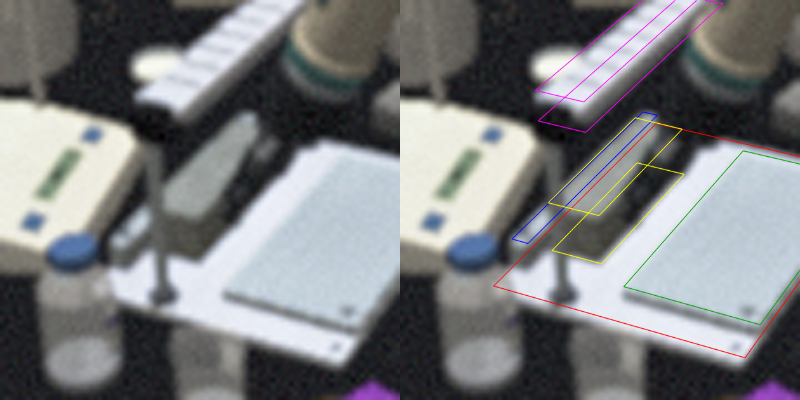

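Emit:
{"method": "drive_tool", "body": {"plan": [[[0, 0, 0], [0.002, -0.0003, 0], 0.0854], [[0, 0, 0], [0.001, -0.0002, 0], 0.0854], [[0, 0, 0], [0, 0, 0], 0.0854]]}}

```text
time: 8.98
ee_pos: [0.6151, -0.0424, 0.0228]
orientation: [[0.889, -0.151, 0.433], [-0.136, -0.989, -0.065], [0.438, -0.001, -0.899]]
ft_force: [-7.4, 1.9, 1.3]
grip_width: 0.0855
```

Emit:
{"method": "drive_tool", "body": {"plan": [[[0, 0, 0], [0.002, -0.0003, 0], 0.0854], [[0, 0, 0], [0, 0, 0], 0.0854]]}}

```text
time: 9.15
ee_pos: [0.6153, -0.0424, 0.0224]
orientation: [[0.89, -0.151, 0.43], [-0.137, -0.988, -0.064], [0.435, -0.002, -0.9]]
ft_force: [-11.7, 1.6, 6.4]
grip_width: 0.0854
```

Emit:
{"method": "drive_tool", "body": {"plan": [[[0, 0, 0], [0.002, -0.0003, 0], 0.0854], [[0, 0, 0], [0.002, -0.0003, 0], 0.0854], [[0, 0, 0], [0, 0, 0], 0.0854], [[0, 0, 0], [0, 0, 0], 0.0854]]}}

```text
time: 9.48
ee_pos: [0.6154, -0.0423, 0.0208]
orientation: [[0.893, -0.151, 0.424], [-0.138, -0.988, -0.063], [0.428, -0.002, -0.904]]
ft_force: [-19.9, 1.7, 10.9]
grip_width: 0.0854
```

Run:
```python
from h import *
p,q,g=np.load("pose.npy"); where(p);print(sense()["moment"])
```

```text
TCP in frame [0.0404 0.004  0.0208] F frame [-20.   -1.3  10.9] t 9.48
[-0.04176319  2.13277854 -0.55804258]
```

Emit:
{"method": "drive_tool", "body": {"plan": [[[0, 0, 0], [-0.005, 0.0008, 0], 0.0854], [[0, 0, 0], [-0.006, 0.0009, 0.0], 0.0854], [[0, 0, 0], [-0.01, 0.0015, 0.002], 0.0854], [[0, 0, 0], [-0.015, 0.0023, 0.005], 0.0854], [[0, 0, 0], [-0.015, 0.0023, 0.01], 0.0854], [[0, 0, 0], [-0.015, 0.0023, 0.01], 0.0854], [[0, 0, 0], [-0.015, 0.0023, 0.01], 0.0854], [[0, 0, 0], [-0.015, 0.0023, 0.01], 0.0854]]}}

```text
time: 10.15
ee_pos: [0.5272, -0.0293, 0.0719]
orientation: [[0.886, -0.151, 0.439], [-0.135, -0.989, -0.067], [0.444, -0.0, -0.896]]
ft_force: [1.2, 0.0, -0.6]
grip_width: 0.0855
```

Run:
```python
from h import *
p,q,g=np.load("pose.npy")
for n,b in(("side",(180,180,270,270)),("top",(160,130,250,220))):
    im=np.ascontiguousarray(read_camera(n)[:,:,::-1])
    over(n,im,[],b,6,"pics/%s12.png"%n)
a=[cv2.imread("pics/%s12.png"%n) for n in("side","top")]; cv2.imwrite("pics/b12.png",cv2.resize(np.hstack(a),(800,400)))
where(p); g2=W(g,(-.06,0,.12)); s=sense(); print(g2-s["ee_pos"],Ro.from_matrix(goal(g,0)@s["orientation"].T).as_rotvec(degrees=True),s["joint_pos"].round(2))
```

```text
TCP in frame [-0.0499  0.0036  0.0723] F frame [-0.3 -0.6 -0.5] t 10.25
[[-0.08596874 -0.21026853  0.04774822]] [ 6.19635386 25.62031114 -9.80192721] [-0.2   0.2   2.22  0.09  0.27  1.44]
```

View pics/b12.png

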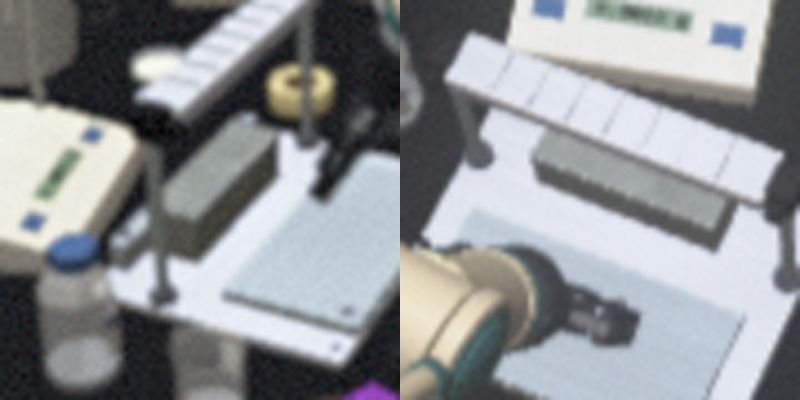

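Run:
```python
from h import *
p,q,g=np.load("pose.npy")
A=[]
import bench
im=np.ascontiguousarray(read_camera("side")[:,:,::-1]); cv2.imwrite("pics/raw13.png",im)
for dx in (0,-.004,-.008):
    seg=standsegs(p)+boxsegs(p,(.042+dx,.092+dx),(-.077,.083),(.01,.06),(0,255,255))
    # image-bias correction
    sh=np.array([[1,0,0.3],[0,1,-1.2]]); im2=cv2.warpAffine(im,sh,(512,384))
    over("side",im2,seg,(195,185,265,255),8,"pics/x.png"); A.append(cv2.imread("pics/x.png"))
cv2.imwrite("pics/b13.png",cv2.resize(np.hstack(A[:2]),(800,400)))
```

```text
(no output)
```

View pics/b13.png

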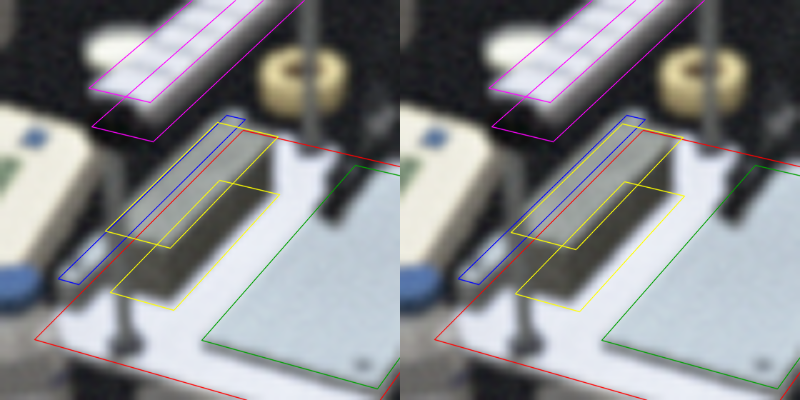

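The prism fits the flush position: the model edge at the rail and the rear bottom edge (205,258) agree, and the 4 mm short alternative fits worse. Next, measuring the switch.

Run:
```python
from h import *
p,q,g=np.load("pose.npy")
def seg(g): 
    r=-.009
    return boxsegs(g,(-.048,.048),(-.028,.028),(.034,),(0,255,0))
im=np.mean([read_camera("top")[:,:,::-1].astype(float) for _ in range(3)],0).astype(np.uint8)
cv2.imwrite("pics/top14.png",im)
over("top",im,[],(240,200,285,240),9,"pics/a.png");over("top",im,seg(g),(240,200,285,240),9,"pics/b.png")
cv2.imwrite("pics/b14.png",np.hstack([cv2.imread("pics/a.png"),cv2.imread("pics/b.png")])[:,:800])
```

```text
(no output)
```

View pics/b14.png

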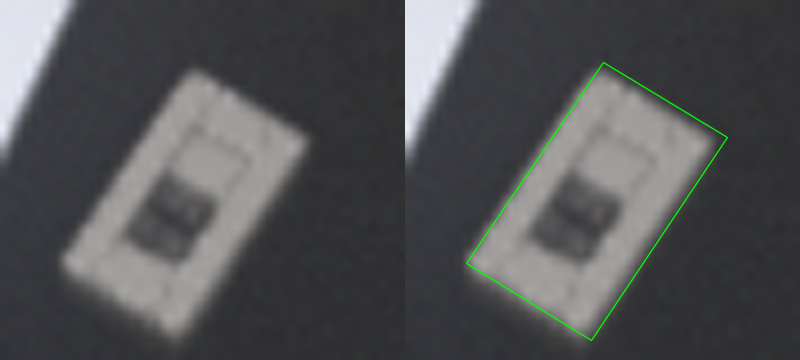

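Run:
```python
from h import *
p,q,g=np.load("pose.npy")
def back(n,uv,z):
    c=C[n]; d=np.linalg.inv(c["K"])@[*uv,1]; d=c["cam_to_world"][:3,:3]@(d*[1,-1,-1]); o=c["cam_to_world"][:3,3]
    return o+d*(z-o[2])/d[2]
f=lambda u,v:(240+u/9-.5,200+v/9-.5)
A=back("top",f(62,262),.034);B=back("top",f(195,70),.034);D=back("top",f(308,138),.034)
print(A,B,D,"len",np.linalg.norm(B-A),np.linalg.norm(D-B),np.degrees(np.arctan2(*(B-A)[[1,0]])),np.degrees(np.arctan2(*(D-B)[[1,0]]))+90)
r=back("top",f(170,215),.038);print("ridge",r, "near/far of slide",back("top",f(152,250),.034),back("top",f(190,190),.034))
a=np.radians(-17.5);mid=(A+D)/2
for P in (r,): 
    d=P-mid; print(mid,"in box",np.cos(a)*d[0]+np.sin(a)*d[1],-np.sin(a)*d[0]+np.cos(a)*d[1])
```

```text
[ 0.46088968 -0.21660706  0.034     ] [ 0.54812888 -0.24660511  0.034     ] [ 0.53191522 -0.29496768  0.034     ] len 0.09225269874290816 0.05100804548608242 -18.976033498422968 -18.53383989246437
ridge [ 0.48768032 -0.25179606  0.038     ] near/far of slide [ 0.47385034 -0.24829795  0.034     ] [ 0.5005437  -0.25643562  0.034     ]
[ 0.49640245 -0.25578737  0.034     ] in box -0.009518656705795391 0.0011837756164689455
```

Run:
```python
from h import *
p,q,g=np.load("pose.npy"); g=np.array([.4970,-.2560,np.radians(-18.7)]); np.save("pose.npy",[p,q,g])
togo(g,(-.037,0,.09),0)
```

```text
shift [-0.0662 -0.2147  0.0193] turn [ 6.19 25.53 -9.85] F [-0.5 -0.8  0.4] t 10.45
```

Emit:
{"method": "drive_tool", "body": {"plan": [[[0, 0, 0], [-0.005, 0, 0.015], 0.05], [[0.5, 2.3, -0.9], [-0.0066, -0.0179, 0.015], 0], [[0.5, 2.3, -0.9], [-0.0056, -0.0179, 0.015], 0], [[0.5, 2.3, -0.9], [-0.005, -0.0179, 0.005], 0], [[0.5, 2.3, -0.9], [-0.005, -0.0179, 0], 0], [[0.6, 2.3, -0.9], [-0.005, -0.0179, 0], 0], [[0.6, 2.3, -0.9], [-0.005, -0.0179, 0], 0], [[0.6, 2.3, -0.9], [-0.005, -0.0179, 0], 0]]}}

```text
time: 11.12
ee_pos: [0.4851, -0.1559, 0.12]
orientation: [[0.952, -0.261, 0.161], [-0.258, -0.965, -0.036], [0.165, -0.008, -0.986]]
ft_force: [0.1, 0.1, -0.8]
grip_width: -0.0003
```

Emit:
{"method": "drive_tool", "body": {"plan": [[[0.6, 2.3, -0.9], [-0.005, -0.0179, 0], 0], [[0.6, 2.3, -0.9], [-0.005, -0.0179, 0], 0], [[0.6, 2.3, -0.9], [-0.005, -0.0179, -0.01], 0], [[0.6, 2.3, -0.9], [-0.005, -0.0179, -0.01], 0], [[0.6, 2.3, -0.9], [-0.005, -0.0179, -0.01], 0], [[0, 0, 0], [0, 0, 0], 0], [[0, 0, 0], [0, 0, 0], 0]]}}

```text
time: 11.7
ee_pos: [0.46, -0.2448, 0.0888]
orientation: [[0.941, -0.337, -0.039], [-0.337, -0.942, 0.013], [-0.041, 0.001, -0.999]]
ft_force: [-0.9, 0.5, 0.4]
grip_width: 0.0002
```

Run:
```python
from h import *
p,q,g=np.load("pose.npy"); togo(g,(-.037,0,.037),0); where(g); print(sense()["grip_width"],sense()["joint_pos"].round(2))
```

```text
shift [ 0.002   0.0007 -0.0518] turn [-0.72 -2.25  0.98] F [-0.9  0.5  0.4] t 11.7
TCP in frame [-0.0387 -0.0013  0.0888] F frame [-1.   0.2  0.4] t 11.7
0.00015010026996973517 [-0.61  0.34  1.8  -0.01  1.04  1.31]
```

Emit:
{"method": "drive_tool", "body": {"plan": [[[-0.24, -0.75, 0.33], [0.0007, 0.0002, -0.012], 0], [[-0.24, -0.75, 0.33], [0.0007, 0.0002, -0.012], 0], [[-0.24, -0.75, 0.33], [0.0006, 0.0003, -0.012], 0], [[0, 0, 0], [0, 0, -0.008], 0], [[0, 0, 0], [0, 0, -0.004], 0], [[0, 0, 0], [0, 0, -0.003], 0], [[0, 0, 0], [0, 0, 0], 0]]}}

```text
time: 12.28
ee_pos: [0.4616, -0.2429, 0.0392]
orientation: [[0.948, -0.319, 0.001], [-0.319, -0.948, -0.001], [0.001, 0.001, -1.0]]
ft_force: [-0.0, 0.1, 0.8]
grip_width: 0.0002
```

Run:
```python
from h import *
p,q,g=np.load("pose.npy"); togo(g,(-.037,0,.037),0); where(g)
A=[cv2.resize(read_camera("side")[190:230,250:310][:,:,::-1],None,fx=6.6,fy=6.6,interpolation=cv2.INTER_CUBIC),cv2.resize(read_camera("top")[200:240,230:290][:,:,::-1],None,fx=6.6,fy=6.6,interpolation=cv2.INTER_CUBIC)]
cv2.imwrite("pics/b15.png",np.hstack(A))
```

```text
shift [ 0.0004 -0.0012 -0.0022] turn [ 0.07  0.05 -0.11] F [-0.   0.1  0.8] t 12.2833
TCP in frame [-0.0378  0.001   0.0392] F frame [-0.1  0.1  0.8] t 12.28
```

View pics/b15.png

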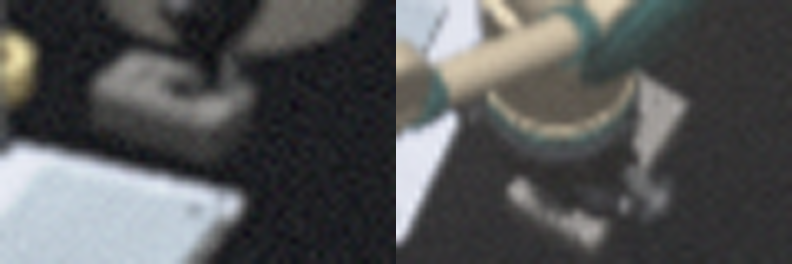

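Emit:
{"method": "drive_tool", "body": {"plan": [[[0, 0, 0], [0, -0.001, -0.0022], 0], [[0, 0, 0], [0.0028, -0.001, 0], 0], [[0, 0, 0], [0.0028, -0.001, 0], 0], [[0, 0, 0], [0.0028, -0.001, 0], 0], [[0, 0, 0], [0, 0, 0], 0]]}}

```text
time: 12.8
ee_pos: [0.4708, -0.2478, 0.0374]
orientation: [[0.948, -0.319, 0.002], [-0.319, -0.948, -0.002], [0.003, 0.001, -1.0]]
ft_force: [-0.3, -0.1, 0.4]
grip_width: 0.0003
```

Emit:
{"method": "drive_tool", "body": {"plan": [[[0, 0, 0], [0.0028, -0.001, 0], 0], [[0, 0, 0], [0.0028, -0.001, 0], 0]]}}

```text
time: 12.97
ee_pos: [0.4747, -0.2489, 0.0371]
orientation: [[0.948, -0.319, -0.001], [-0.319, -0.948, -0.001], [-0.001, 0.001, -1.0]]
ft_force: [-7.0, 1.9, 2.3]
grip_width: -0.0002
```

Emit:
{"method": "drive_tool", "body": {"plan": [[[0, 0, 0], [0.0028, -0.001, 0], 0], [[0, 0, 0], [0.0028, -0.001, 0], 0]]}}

```text
time: 13.13
ee_pos: [0.4754, -0.2488, 0.0365]
orientation: [[0.948, -0.318, -0.011], [-0.317, -0.948, 0.004], [-0.012, 0.0, -1.0]]
ft_force: [-15.1, 1.4, 12.3]
grip_width: 0.0002
```

Run:
```python
from h import *
p,q,g=np.load("pose.npy"); where(g)
```

```text
TCP in frame [-0.0228 -0.0001  0.0365] F frame [-14.8  -3.6  12.3] t 13.13
```

Emit:
{"method": "drive_tool", "body": {"plan": [[[0, 0, 0], [-0.0057, 0.002, 0.001], 0], [[0, 0, 0], [-0.0028, 0.001, 0.0005], 0], [[0, 0, 0], [0, 0, 0], 0]]}}

```text
time: 13.38
ee_pos: [0.4724, -0.2481, 0.0388]
orientation: [[0.948, -0.319, 0.002], [-0.319, -0.948, -0.002], [0.002, 0.001, -1.0]]
ft_force: [0.4, -0.7, -0.4]
grip_width: 0.0002
```

Run:
```python
from h import *
p,q,g=np.load("pose.npy"); where(g); togo(g,(-.026,0,.0385),0)
A=[cv2.resize(read_camera("side")[190:230,250:310][:,:,::-1],None,fx=12,fy=12,interpolation=cv2.INTER_CUBIC)]
cv2.imwrite("pics/b16.png",np.hstack(A))
```

```text
TCP in frame [-0.0258 -0.0004  0.0388] F frame [ 0.6 -0.5 -0.4] t 13.38
shift [-0.      0.0005 -0.0003] turn [ 0.09  0.09 -0.07] F [ 0.4 -0.7 -0.4] t 13.3833
```

View pics/b16.png

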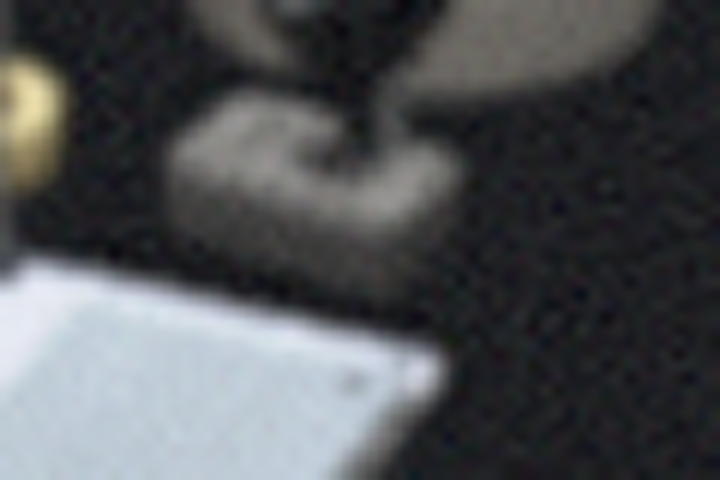

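Emit:
{"method": "drive_tool", "body": {"plan": [[[0, 0, 0], [0.0028, -0.001, 0], 0], [[0, 0, 0], [0.0028, -0.001, 0], 0], [[0, 0, 0], [0.0019, -0.0007, 0], 0]]}}

```text
time: 13.68
ee_pos: [0.4758, -0.2492, 0.0384]
orientation: [[0.948, -0.318, -0.009], [-0.318, -0.948, 0.002], [-0.009, 0.001, -1.0]]
ft_force: [-12.3, 1.9, 11.0]
grip_width: 0.0002
```

Run:
```python
from h import *
p,q,g=np.load("pose.npy"); where(g)
```

```text
TCP in frame [-0.0222 -0.0004  0.0384] F frame [-12.2  -2.2  11. ] t 13.68
```

Emit:
{"method": "drive_tool", "body": {"plan": [[[0, 0, 0], [0.0005, -0.0002, 0.001], 0], [[0, 0, 0], [0.0005, -0.0002, 0.001], 0]]}}

```text
time: 13.85
ee_pos: [0.4765, -0.2492, 0.0396]
orientation: [[0.948, -0.318, -0.009], [-0.318, -0.948, 0.003], [-0.01, -0.0, -1.0]]
ft_force: [-7.9, 1.4, 1.2]
grip_width: 0.0
```

Run:
```python
from h import *
p,q,g=np.load("pose.npy"); where(g)
```

```text
TCP in frame [-0.0216 -0.0001  0.0396] F frame [-8.  -1.2  1.2] t 13.85
```

Emit:
{"method": "drive_tool", "body": {"plan": [[[0, 0, 0], [0.0019, -0.0006, 0.0003], 0], [[0, 0, 0], [0.0019, -0.0006, 0.0003], 0]]}}

```text
time: 14.02
ee_pos: [0.4772, -0.2493, 0.0396]
orientation: [[0.948, -0.317, -0.016], [-0.317, -0.948, 0.006], [-0.017, -0.0, -1.0]]
ft_force: [-17.1, 1.1, 6.2]
grip_width: -0.0003
```

Run:
```python
from h import *
p,q,g=np.load("pose.npy"); where(g)
A=[cv2.resize(read_camera("side")[190:230,250:310][:,:,::-1],None,fx=12,fy=12,interpolation=cv2.INTER_CUBIC)]
cv2.imwrite("pics/b17.png",np.hstack(A))
```

```text
TCP in frame [-0.0209  0.      0.0396] F frame [-16.5  -4.5   6.2] t 14.02
```

View pics/b17.png

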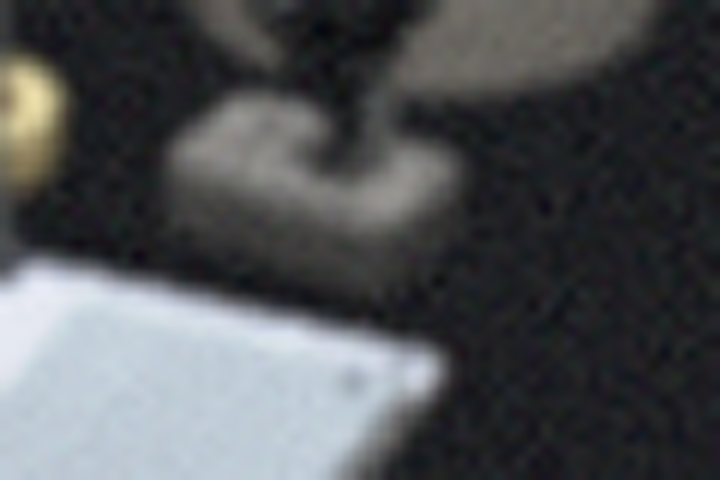

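Run:
```python
from h import *
p,q,g=np.load("pose.npy"); s=sense(); R=s["orientation"]; print("tool F",R.T@s["ft_force"],"tool M",R.T@s["moment"], s["joint_efforts"].round(2))
F=R.T@s["ft_force"];M=R.T@s["moment"]
# line of action: r0=FxM/|F|^2
print("closest pt",np.cross(F,M)/(F@F), F/np.linalg.norm(F))
```

```text
tool F [-13.99681104   2.25994419  -6.11159807] tool M [-0.47047201 -2.45213708  0.05464455] [ 2.670e+00 -4.078e+01 -2.483e+01  1.840e+00 -4.690e+00 -2.000e-02]
closest pt [-0.06235265  0.01527117  0.14844731] [-0.90657466  0.14637678 -0.39584874]
```

Emit:
{"method": "drive_tool", "body": {"plan": [[[0, 0, 0], [0, 0, 0], 0], [[0, 0, 0], [0, 0, 0], 0], [[0, 0, 0], [0, 0, 0], 0], [[0, 0, 0], [0, 0, 0], 0]]}}

```text
time: 14.4
ee_pos: [0.4771, -0.2493, 0.0396]
orientation: [[0.948, -0.317, -0.015], [-0.317, -0.948, 0.006], [-0.016, -0.0, -1.0]]
ft_force: [-14.9, 2.1, 4.4]
grip_width: 0.0
```

Run:
```python
from h import *
p,q,g=np.load("pose.npy"); where(g)
```

```text
TCP in frame [-0.021   0.      0.0396] F frame [-14.8  -2.8   4.4] t 14.4
```

Emit:
{"method": "drive_tool", "body": {"plan": [[[0, 0, 0], [-0.008, 0.003, 0], 0], [[0, 0, 0], [-0.01, 0.003, 0.01], 0], [[0, 0, 0], [-0.02, 0.015, 0.02], 0], [[0, 0, 0], [-0.02, 0.025, 0.02], 0], [[0, 0, 0], [-0.02, 0.025, 0.02], 0], [[0, 0, 0], [-0.02, 0.025, 0.02], 0]]}}

```text
time: 14.9
ee_pos: [0.3868, -0.1561, 0.1321]
orientation: [[0.947, -0.32, 0.002], [-0.32, -0.947, -0.002], [0.003, 0.001, -1.0]]
ft_force: [1.0, 1.2, 0.5]
grip_width: 0.0003
```

Run:
```python
from h import *
p,q,g=np.load("pose.npy")
A=[]
for n,b in(("side",(250,190,300,230)),("top",(240,200,290,240))):
    im=np.mean([read_camera(n)[:,:,::-1].astype(float) for _ in range(4)],0).astype(np.uint8)
    over(n,im,[],b,8,"pics/x.png"); A.append(cv2.imread("pics/x.png"))
cv2.imwrite("pics/b18.png",np.hstack(A)); where(g)
```

```text
TCP in frame [-0.1353  0.0584  0.1307] F frame [ 0.5 -0.4 -0.6] t 15.3
```

View pics/b18.png

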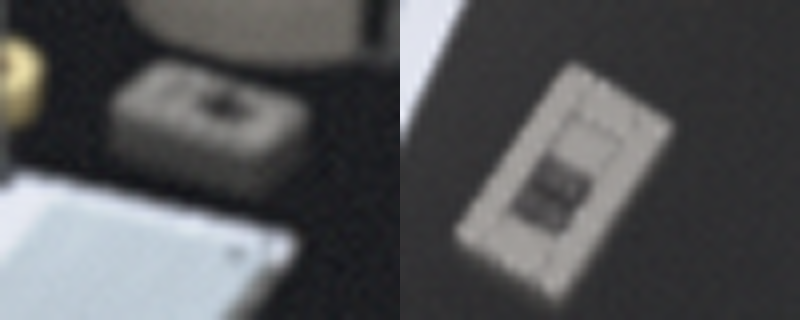

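Run:
```python
from h import *
p,q,g=np.load("pose.npy"); togo(g,(-.035,0,.042),0)
```

```text
shift [ 0.0763 -0.0875 -0.0887] turn [ 0.08  0.04 -0.06] F [ 0.3 -0.5 -0.6] t 15.3
```

Emit:
{"method": "drive_tool", "body": {"plan": [[[0, 0, 0], [0.017, -0.0195, -0.01], 0], [[0, 0, 0], [0.017, -0.0195, -0.015], 0], [[0, 0, 0], [0.017, -0.0195, -0.018], 0], [[0, 0, 0], [0.017, -0.0195, -0.018], 0], [[0, 0, 0], [0.0083, -0.0095, -0.015], 0], [[0, 0, 0], [0, 0, -0.01], 0], [[0, 0, 0], [0, 0, -0.0027], 0], [[0, 0, 0], [0, 0, 0], 0]]}}

```text
time: 15.97
ee_pos: [0.4613, -0.2428, 0.0409]
orientation: [[0.948, -0.32, -0.003], [-0.319, -0.948, 0.002], [-0.004, -0.001, -1.0]]
ft_force: [-0.4, 0.4, -0.2]
grip_width: -0.0
```

Emit:
{"method": "drive_tool", "body": {"plan": [[[0, 0, 0], [0, 0, -0.002], 0], [[0, 0, 0], [0, 0, -0.002], 0], [[0, 0, 0], [0, 0, -0.001], 0]]}}

```text
time: 16.22
ee_pos: [0.463, -0.2436, 0.0383]
orientation: [[0.948, -0.319, 0.002], [-0.319, -0.948, -0.002], [0.002, 0.001, -1.0]]
ft_force: [-0.5, 0.6, -0.7]
grip_width: 0.0
```

Emit:
{"method": "drive_tool", "body": {"plan": [[[0, 0, 0], [0, 0, -0.001], 0], [[0, 0, 0], [0, 0, 0], 0]]}}

```text
time: 16.38
ee_pos: [0.463, -0.2438, 0.037]
orientation: [[0.948, -0.319, 0.002], [-0.319, -0.948, -0.002], [0.002, 0.001, -1.0]]
ft_force: [-0.1, -0.8, -0.3]
grip_width: 0.0002
```

Emit:
{"method": "drive_tool", "body": {"plan": [[[0, 0, 0], [0, 0, -0.001], 0], [[0, 0, 0], [0, 0, 0], 0]]}}

```text
time: 16.55
ee_pos: [0.4631, -0.2439, 0.0357]
orientation: [[0.948, -0.319, 0.001], [-0.319, -0.948, -0.002], [0.002, 0.001, -1.0]]
ft_force: [-0.7, -0.3, 0.8]
grip_width: 0.0001
```

Emit:
{"method": "drive_tool", "body": {"plan": [[[0, 0, 0], [0, 0, -0.001], 0], [[0, 0, 0], [0, 0, 0], 0]]}}

```text
time: 16.72
ee_pos: [0.463, -0.2439, 0.0345]
orientation: [[0.948, -0.319, 0.001], [-0.319, -0.948, -0.001], [0.001, 0.001, -1.0]]
ft_force: [0.1, 0.5, 0.6]
grip_width: 0.0001
```

Emit:
{"method": "drive_tool", "body": {"plan": [[[0, 0, 0], [0, 0, 0.0015], 0], [[0, 0, 0], [0.0038, -0.0013, 0], 0], [[0, 0, 0], [0.0038, -0.0013, 0], 0], [[0, 0, 0], [0.0019, -0.0006, 0], 0], [[0, 0, 0], [0, 0, 0], 0]]}}

```text
time: 17.13
ee_pos: [0.4735, -0.2477, 0.0361]
orientation: [[0.948, -0.319, 0.002], [-0.319, -0.948, -0.002], [0.002, 0.001, -1.0]]
ft_force: [0.1, -0.2, -0.8]
grip_width: 0.0001
```

Emit:
{"method": "drive_tool", "body": {"plan": [[[0, 0, 0], [0.0009, -0.0003, 0.0002], 0], [[0, 0, 0], [0.0009, -0.0003, 0.0002], 0]]}}

```text
time: 17.3
ee_pos: [0.4743, -0.2477, 0.0364]
orientation: [[0.948, -0.319, 0.001], [-0.319, -0.948, -0.001], [0.001, 0.001, -1.0]]
ft_force: [-0.3, -0.2, 0.2]
grip_width: -0.0
```

Emit:
{"method": "drive_tool", "body": {"plan": [[[0, 0, 0], [0.0009, -0.0003, 0.0003], 0], [[0, 0, 0], [0.0009, -0.0003, 0.0003], 0]]}}

```text
time: 17.47
ee_pos: [0.4748, -0.2478, 0.0366]
orientation: [[0.948, -0.319, -0.002], [-0.319, -0.948, -0.0], [-0.002, 0.001, -1.0]]
ft_force: [-3.3, 0.3, -1.6]
grip_width: 0.0
```

Emit:
{"method": "drive_tool", "body": {"plan": [[[0, 0, 0], [0.0009, -0.0003, 0.0004], 0], [[0, 0, 0], [0.0009, -0.0003, 0.0004], 0]]}}

```text
time: 17.63
ee_pos: [0.4749, -0.2478, 0.0368]
orientation: [[0.948, -0.318, -0.005], [-0.318, -0.948, 0.001], [-0.006, 0.001, -1.0]]
ft_force: [-7.3, -0.4, -4.2]
grip_width: 0.0002
```

Run:
```python
from h import *
p,q,g=np.load("pose.npy"); where(g); s=sense(); print(s["joint_efforts"],s["moment"])
```

```text
TCP in frame [-0.0235  0.0007  0.0368] F frame [-6.8 -2.7 -4.2] t 17.63
[ 1.76474925e+00 -4.48178816e+01 -2.23461699e+01  1.11192998e+00
 -1.97180964e+00 -2.65377620e-02] [0.00254469 1.16768239 0.02189712]
```

Emit:
{"method": "drive_tool", "body": {"plan": [[[0, 0, 0], [0.0019, -0.001, 0.0], 0], [[0, 0, 0], [0.0019, -0.001, 0.0002], 0], [[0, 0, 0], [0, 0, 0], 0]]}}

```text
time: 17.88
ee_pos: [0.4754, -0.248, 0.0366]
orientation: [[0.948, -0.318, -0.012], [-0.318, -0.948, 0.005], [-0.013, -0.001, -1.0]]
ft_force: [-11.5, 1.8, 3.5]
grip_width: 0.0001
```

Emit:
{"method": "drive_tool", "body": {"plan": [[[0, 0, 0], [0.0019, -0.001, 0.0002], 0], [[0, 0, 0], [0.0019, -0.001, 0.0002], 0], [[0, 0, 0], [0, 0, 0], 0]]}}

```text
time: 18.13
ee_pos: [0.4817, -0.2504, 0.0371]
orientation: [[0.948, -0.319, -0.007], [-0.319, -0.948, 0.004], [-0.008, -0.002, -1.0]]
ft_force: [-3.1, 1.1, -2.5]
grip_width: -0.0001
```

Run:
```python
from h import *
p,q,g=np.load("pose.npy"); where(g); s=sense(); print(s["joint_efforts"],s["moment"])
```

```text
TCP in frame [-0.0163  0.0004  0.0371] F frame [-3.3  0.  -2.5] t 18.13
[-3.70231261e-01 -4.48420215e+01 -2.05101782e+01 -5.60803281e-02
 -1.00290678e+00  1.83815189e-02] [0.31232729 0.51424017 0.02803169]
```

It broke loose and the switch is sliding (about 7 mm). Continuing to the far stop.

Emit:
{"method": "drive_tool", "body": {"plan": [[[0, 0, 0], [0.0028, -0.001, 0], 0], [[0, 0, 0], [0.0028, -0.001, 0], 0], [[0, 0, 0], [0.0028, -0.001, 0], 0]]}}

```text
time: 18.38
ee_pos: [0.4923, -0.2551, 0.0384]
orientation: [[0.948, -0.319, -0.004], [-0.319, -0.948, 0.001], [-0.004, 0.0, -1.0]]
ft_force: [-11.4, 3.8, 5.6]
grip_width: 0.0
```

Run:
```python
from h import *
p,q,g=np.load("pose.npy"); where(g)
```

```text
TCP in frame [-0.0048 -0.0007  0.0384] F frame [-12.1  -0.1   5.6] t 18.38
```

Emit:
{"method": "drive_tool", "body": {"plan": [[[0, 0, 0], [0.001, -0.0003, 0], 0], [[0, 0, 0], [0, 0, 0], 0], [[0, 0, 0], [-0.008, 0.0027, 0], 0], [[0, 0, 0], [-0.01, 0.0034, 0.005], 0], [[0, 0, 0], [-0.015, 0.005, 0.02], 0], [[0, 0, 0], [-0.02, 0.015, 0.02], 0], [[0, 0, 0], [-0.02, 0.02, 0.02], 0], [[0, 0, 0], [-0.02, 0.02, 0.02], 0]]}}

```text
time: 19.05
ee_pos: [0.4022, -0.1904, 0.125]
orientation: [[0.947, -0.32, 0.004], [-0.32, -0.947, -0.003], [0.005, 0.002, -1.0]]
ft_force: [0.3, 0.1, 0.3]
grip_width: 0.0001
```

Run:
```python
from h import *
p,q,g=np.load("pose.npy")
A=[]
for n,b,z in(("side",(180,165,310,265),3.05),("top",(160,130,290,230),3.05)):
    im=np.mean([read_camera(n)[:,:,::-1].astype(float) for _ in range(3)],0).astype(np.uint8)
    over(n,im,[],b,3.05,"pics/x.png"); A.append(cv2.imread("pics/x.png"))
cv2.imwrite("pics/b19.png",np.hstack(A)); where(g)
```

```text
TCP in frame [-0.1097  0.0313  0.1237] F frame [ 0.   0.1 -0.6] t 19.35
```

View pics/b19.png

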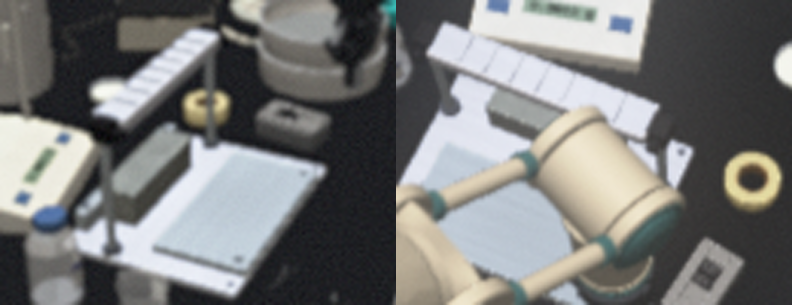

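Run:
```python
from h import *
p,q,g=np.load("pose.npy")
A=[]
def prof(im):
    xs=np.arange(-.04,.04,.001); pts=np.array([W(g,(x,y,.034))[0] for x in xs for y in(-.004,0,.004)])
    uv=proj("top",pts).astype(np.float32); v=cv2.remap(cv2.cvtColor(im,cv2.COLOR_BGR2GRAY),uv[:,0].reshape(-1,1),uv[:,1].reshape(-1,1),cv2.INTER_LINEAR).reshape(-1,3).mean(1)
    d=v<(v.min()+np.median(v[:5]))/2; return xs[d].min(),xs[d].max()
b=cv2.imread("pics/top14.png"); a=np.ascontiguousarray(read_camera("top")[:,:,::-1]); print(prof(b),prof(a))
im=np.ascontiguousarray(read_camera("side")[:,:,::-1])
over("side",im,[],(190,180,270,260),5,"pics/x.png");over("top",a,[],(240,190,290,240),8,"pics/y.png")
cv2.imwrite("pics/b20.png",np.hstack([cv2.imread("pics/x.png"),cv2.imread("pics/y.png")]))
```

```text
(np.float64(-0.02599999999999999), np.float64(0.0030000000000000374)) (np.float64(-0.0069999999999999715), np.float64(0.023000000000000055))
```

View pics/b20.png

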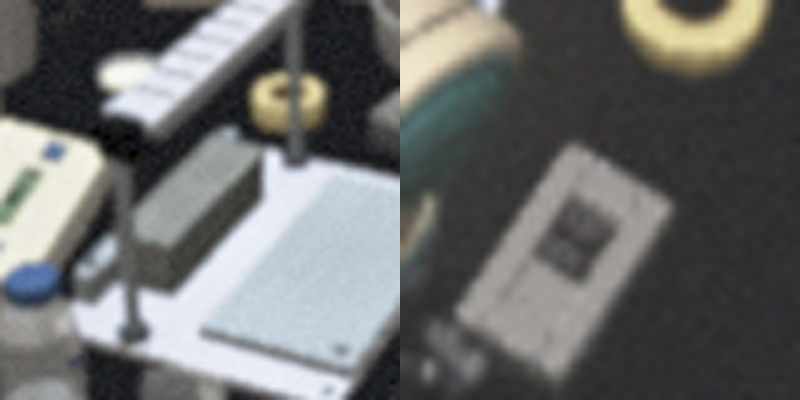

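```bash
python3 -c "
from bench import *
print(sense()['ft_force'],sense()['time']); print(sign_off())"
```

```text
[-0.05141612 -0.41717463 -0.54085739] 19.45
the job is handed in; nothing more can be done
None
```

The prism is turned once and flush along the far rail, and the lamp switch is fully on. I handed the job in at 19.5 s; the hand-in reports no verdict.

- **Turn:** I pushed the prism low with open fingers until it tipped over the step. It then fell onto its next face by itself while I was backing off and raising the tool, so the planned high push was never needed. It turned once, with the smooth face on top and the grooved face towards the rail.
- **Slide to the rail:** With the tool leaning back about 26 degrees, I slid the prism under the lamp bar until it stopped at the rail, at about 20 N. The last side picture matches the flush position; a position 4 mm short fits worse.
- **Switch:** The first pushes, up to about 17 N, did not move it, although about 5 N was stated. Pushing lower on the ridge freed it at about 12 N. It then ran to its stop: 18.7 mm by the tool and about 19 ± 1 mm in the top picture, against 18 mm for fully on.
- **End state:** The arm stood clear and its force reading was near zero. I never went near the beaker, bottle, tape or coloured look-alikes, and they looked unmoved where they were in view; I did not measure their positions.
- **Other readings:** The only large wrist force was about 50 N for a moment in free air on the way in, with the wrist at a joint limit. The outlines projected into the side picture sat 1 to 2 pixels off throughout, so those position checks are good to about 3 mm.

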